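# Empty the mixed parts bin and sort out the capacitors

## Robot

A 6-joint arm with a two-finger parallel gripper is mounted at the origin on the work surface. World frame = base frame: x ahead of the robot, y to its left, z up, the work surface at z = 0. Lengths are in m, angles in rad, forces in N, time in s.
With the tool pointing down it reaches from about 0.275 to 0.825 m from the base axis. Payload 4.9 kg.
Tool frame: the origin (TCP) lies midway between the tips of the shut fingers; the grasp point (between the pads) lies 19 mm behind it (bot.grip_depth is the distance from the TCP to the grasp point, in m); z points along the fingers, y is the line along which they close (so a half turn about z gives the same grasp; the last joint's range is limited). The gripper opens to 85 mm and grips with 20 to 120 N. Pads are 22 mm wide; open, the fingers measure 114 mm over their backs; the gripper's body (76 mm by 85 mm) begins 54 mm behind the grasp point. The pads swing forward as they close: fully open they stand 13 mm farther back than shut.
Start: joints at [1.072, 0.326, -0.193, 1.052, 0, 1.437], TCP at [0.196, 0.514, 0.231] pointing down, gripper open.
Joint ranges: [-2.65, 2.65], [-0.97, 1.79], [-1.3, 1.35], [-1.93, 2.1], [-1.47, 1.37], [-3.14, 3.14]. Speed limits (rad/s): [2.57, 2.57, 3.14, 3.14, 3.14, 3.14].

## Interface

Orientations are given as a unit quaternion [w, x, y, z].
In Python, from cell import bot gives the robot as it stands. Calls block until the motion is done:
- bot.move_pose(position, orientation): joint-space move of the TCP to a pose.
- bot.move_linear(position, speed=0.15, rotation=None, until_force=None): straight line of the TCP; rotation=None keeps the orientation; speed is the mean speed in m/s. With until_force (N) it stops when the force on the tool has changed by that much, and returns True; else False.
- bot.goto_joints(angles): joint-space move.
- bot.set_gripper(opening, grasp_force=None): opening from 0.0 (shut) to 1.0 (fully open); grasp_force is the grip in N (None keeps the last); returns when the fingers have stopped.
- bot.wait(seconds).
- bot.solve_ik(position, orientation): joint angles nearest the present ones, or None.
- bot.camera(name): name is "scene" or "top" or "wrist"; returns the picture (384x512x3 uint8, red, green, blue); there is no depth.
- bot.calibration(name): a dict with "mtx" (3x3 intrinsics, pixels), "k1" (the pictures are not rectified: a ray, as slopes to the right and down, at radius r is drawn at 1 + k1 r^2 times it, then the intrinsics apply), "extrinsics" (4x4, takes a point from world to camera coordinates); the wrist camera has in their place "hand_eye" (4x4, takes a point from camera to tool coordinates, whose origin is the TCP and whose axes are the flange's). Camera axes: x right, y down, z forward; pixel columns grow to the right and rows downward; lengths in m; the calibration is good to about 2 mm. A picture is of the moment at which its call begins: read the wrist's pose just before it. calibration takes no time and is no camera call.
A pose or a line that the arm cannot do raises bot.PlanningError and nothing moves.
- bot.close_job(): hands the job in; it is judged then, once.
Trained networks look in the newest picture that a camera, given by its name, has taken for a name from the list of things; names that differ only in an ending like _2 or _b are one class to them, and where a whole thing is asked for, a point or a joint stands for the part that bears it (a point fixed in the world has none). Each returns a list of dicts, best first, with "confidence" (0 to 1); they miss things now and then, are a little off and sometimes report something else, mostly with a low value. They report only what shows in the picture. A call takes as long as a camera call. They do not tell look-alikes from the thing itself.
- bot.search_frame(camera, thing): "bbox" ([left, top, width, height] in pixels, round what is visible of it).
Readings, each from a call of its own:
- bot.read_clock(): time.
- bot.read_joint_positions(): joint angles.
- bot.read_joint_vel(): joint speeds.
- bot.read_joint_efforts(): joint torques, N m.
- bot.read_position(): TCP position.
- bot.read_tool_rot(): TCP orientation.
- bot.read_ft_force(): force on the tool from outside, world axes, zero at the start.
- bot.read_moment(): the same for the moment, N m.
- bot.read_gripper_width(): opening from 0.0 (shut) to 1.0 (fully open).
- bot.read_finger_force(): force on a finger pad.
Only numpy, scipy, OpenCV 4.12 (cv2) and the standard library are available. Lean on these libraries where they do the work, as an engineer would, in place of code of your own. Each camera call takes 0.05 s, during which the arm holds its last target. There are 200 camera calls.

## Task

The blue bin hanging on the rail has capacitors and transformers mixed up in it: unhook it (swing its lower end out and up towards you, then lift its lip off the rail), tip everything in it out into the white tray and stand the empty bin upright on the black rubber mat below the rail. Sort what was in it, every round capacitor into the deep cardboard box and every square transformer into the shallow steel tin, and do not disturb the other things on the bench.

Things in the scene. Friction and masses are not known exactly. Their poses are not given: they have to be found in the camera images.
- bin_grip (a point): centre of the black grip block, 36 (x) x 30 (y) x 42 (z) mm, of the blue plastic bin (250 g). Bin axes: x to its back (hooked side), -x to its open front, z up; hung, it is level, front to the robot. Grip it across y from above. The block stands on a bridge 120 mm long across the bin, 23 mm below this point; block's top 19 mm above it, bin's underside 107 mm below it
- bin_lip (a point): underside of the lip at the top of the bin's back wall, 86 mm behind the grip point in x, 18 mm below it; it rests on the rail's top edge. A nib hangs 12 mm down behind the rail; a foot at the bottom reaches 10 mm under the rail with 4 mm of room, so a straight lift jams: swing front and lower end up about the lip by 12 to 15 degrees, lift 20 mm or more, then bring it away
- bin_in (a point): inner floor of the bin below the grip block, 4 mm above its underside. The bin is 184 x 120 mm, walls 4 mm. From here: front edge at x -109 mm, back face at x +77 mm. Floor flat from x -63 to +73 mm, then a ramp up 26 mm over 46 mm to the front edge, with no wall above it. Side walls 70 mm tall, 45 mm at the front; 70 mm of room under the bridge
- ledge (a point): middle of the top edge of the steel rail, an upright strip 8 mm thick, 200 mm wide, 75 mm tall, its top 159 mm above the bench, fixed on two posts 90 mm to either side that rise 11 mm above it. Axes: -x to the side where the bin hangs (the robot's), y along the rail, z up
- mat (a point): centre of the top of the black rubber mat, 240 (x) x 170 (y) x 4 mm, fixed on the bench in front of and below the rail, same axes as the rail
- tray_in (a point): centre of the inner floor (5 mm above the bench) of the white tray, 230 x 230 mm outside, 16 mm tall, walls 5 mm, fixed
- box_in (a point): centre of the inner floor (4 mm above the bench) of the open cardboard box, 130 (x) x 170 (y) mm outside, 50 mm tall, walls 4 mm, fixed; the box and the tin may change places
- tin_in (a point): centre of the inner floor (3 mm above the bench) of the open plain steel tin, 130 (x) x 170 (y) mm outside, 30 mm tall, walls 3 mm, fixed
- multimeter: orange handheld multimeter lying flat, 150 x 75 x 35 mm, a bystander; origin under its centre
- tape: roll of black tape, 90 mm across, 20 mm tall, a bystander; origin under its centre
- mug: white mug, 80 mm across, 90 mm tall, a bystander; origin under its centre
- driver: screwdriver, 170 mm long, a bystander
- cap1_c (a point): centre of a capacitor: an aluminium can 30 mm in diameter, 60 mm long along its own x, with a square black 30 mm foot at its -x end (it does not roll), 60 g; it may lie on any side or stand on end; absent in some runs
- cap2_c (a point): centre of a capacitor: an aluminium can 30 mm in diameter, 60 mm long along its own x, with a square black 30 mm foot at its -x end (it does not roll), 60 g; it may lie on any side or stand on end; absent in some runs
- cap3_c (a point): centre of a capacitor: an aluminium can 30 mm in diameter, 60 mm long along its own x, with a square black 30 mm foot at its -x end (it does not roll), 60 g; it may lie on any side or stand on end; absent in some runs
- coil1_c (a point): centre of a transformer: a dark steel block with copper bands, 60 mm (its own x) x 30 x 30 mm, 110 g; absent in some runs
- coil2_c (a point): centre of a transformer: a dark steel block with copper bands, 60 mm (its own x) x 30 x 30 mm, 110 g; absent in some runs
- coil3_c (a point): centre of a transformer: a dark steel block with copper bands, 60 mm (its own x) x 30 x 30 mm, 110 g; absent in some runs
Things that resemble listed ones, but are neither listed nor needed, are in the scene too. Of the things that look like the part that bears box_in, take the one that is nearest to the robot's base at the start.

How it is judged:
By the outcome, as a careful person would: the job done as asked, in the order asked, and still so for the second after the job is handed in, with the robot touching nothing.
Of cap1, cap2, cap3, coil1, coil2, coil3 only 4 to 6 are there at a start; the rules pass over those that are not, and their reading is None.
At some moment in a run one of cap1, cap2, cap3, coil1, coil2, coil3 may be knocked a few centimetres aside while the robot is not near it.
It also fails if it takes over 210 s, if anything falls off the work surface, if the arm or the gripper's body presses on something with over 40 N, if the wrist force passes 120 N, or if a joint passes its speed limit or range.

## Working session

There is one attempt and no reset: what is moved stays moved. The work goes in short steps, each a Python script; the robot and the scene stay as the last script left them, time stands still between calls to the robot, and variables do not carry over. Pictures are saved under pics/ and viewed, at most 14 in all, crops included, and the job is handed in when it is done.

```bash
ls; mkdir -p pics; cat > h.py <<'E'
import numpy as np, cv2
from cell import bot
from scipy.spatial.transform import Rotation as R
def save(cam,fn,crop=None,scale=1):
    im=bot.camera(cam); 
    if crop: l,t,w,h=crop; im=im[t:t+h,l:l+w]
    im=cv2.resize(im,None,fx=scale,fy=scale,interpolation=cv2.INTER_CUBIC)
    cv2.imwrite(fn,im[:,:,::-1]); return im
def quat(Rm): q=Rm.as_quat(); return np.array([q[3],q[0],q[1],q[2]])
def rot(q): return R.from_quat([q[1],q[2],q[3],q[0]])
def cam_pose(cam):
    c=bot.calibration(cam)
    if cam=='wrist':
        T=np.eye(4);T[:3,:3]=rot(bot.read_tool_rot()).as_matrix();T[:3,3]=bot.read_position()
        return c,T@np.array(c['hand_eye'])
    return c,np.linalg.inv(np.array(c['extrinsics']))
def ray(cam,uv,cp=None):
    c,T=cp or cam_pose(cam); K=np.array(c['mtx'])
    d=np.linalg.inv(K)@[uv[0],uv[1],1]; s=d[:2].copy()
    for _ in range(20): s=d[:2]/(1+c['k1']*(s@s))
    v=T[:3,:3]@np.array([s[0],s[1],1]); return T[:3,3],v
def pix2z(cam,uv,z,cp=None):
    o,v=ray(cam,uv,cp); return o+v*(z-o[2])/v[2]
def proj(cam,p,cp=None):
    c,T=cp or cam_pose(cam); q=np.linalg.inv(T)@np.append(p,1); s=q[:2]/q[2]; s=s*(1+c['k1']*(s@s))
    K=np.array(c['mtx']); return K[:2,:2]@s+K[:2,2]
def down(yaw): # tool down, closing line y at yaw (tool x dir yaw)
    return R.from_euler('z',yaw)*R.from_euler('x',np.pi)
E
python3 - <<'E'
from h import *
a=save('top','pics/top.png',scale=1.5);save('scene','pics/scene.png',scale=1.5)
for cam in('top','scene'):
    c,T=cam_pose(cam);print(cam,np.round(T[:3,3],3),np.round(T[:3,2],2),c['mtx'][0][0],c['k1'])
    for n in ['bin_grip','ledge','mat','tray_in','box_in','tin_in','multimeter','tape','mug','driver','cap1_c','coil1_c']:
        print(n,[(np.round(d['bbox']).astype(int).tolist(),round(d['confidence'],2)) for d in bot.search_frame(cam,n)][:6])
print(bot.calibration('wrist'),bot.read_tool_rot())
E
```

```text
pics
top [ 0.342 -0.047  1.346] [ 0.15 -0.   -0.99] 415.07191568617543 -0.14429304969310686
bin_grip [([139, 123, 47, 75], 0.95), ([148, 139, 11, 7], 0.22)]
ledge [([133, 119, 73, 109], 0.72)]
mat [([131, 117, 73, 112], 0.64)]
tray_in [([213, 163, 75, 70], 0.71)]
box_in [([382, 163, 56, 42], 0.83), ([310, 157, 62, 43], 0.74)]
tin_in [([308, 211, 54, 41], 0.68)]
multimeter [([242, 127, 54, 30], 0.58)]
tape [([118, 246, 35, 26], 0.92)]
mug [([81, 189, 31, 35], 0.96)]
driver [([167, 252, 54, 12], 0.59)]
cap1_c []
coil1_c [([146, 141, 16, 6], 0.42), ([212, 165, 77, 73], 0.35), ([158, 161, 12, 19], 0.23)]
scene [1.048 0.342 1.096] [-0.43 -0.34 -0.84] 389.25746338412034 -0.07107063716384579
bin_grip [([272, 234, 75, 80], 0.86)]
ledge [([251, 225, 113, 122], 0.58)]
mat [([248, 226, 115, 122], 0.65)]
tray_in [([201, 174, 101, 86], 0.76)]
box_in [([95, 123, 61, 51], 0.8), ([137, 157, 64, 55], 0.76)]
tin_in [([176, 128, 62, 51], 0.87)]
multimeter [([177, 225, 50, 49], 0.86)]
tape [([371, 218, 32, 27], 0.72)]
mug [([387, 271, 42, 36], 0.89), ([248, 223, 113, 125], 0.62)]
driver [([310, 189, 41, 27], 0.64), ([306, 285, 15, 19], 0.63)]
cap1_c []
coil1_c []
{'mtx': array([[333.9491995 ,   0.        , 253.80483855],
       [  0.        , 333.9491995 , 190.43856983],
       [  0.        ,   0.        ,   1.        ]]), 'k1': -0.08044201562298624, 'hand_eye': array([[ 1.09384393e-04, -9.45265965e-01, -3.26300849e-01,
         8.30745632e-02],
       [ 9.99999651e-01, -1.66897249e-04,  8.18712682e-04,
         9.04817724e-04],
       [-8.28359947e-04, -3.26300825e-01,  9.45265616e-01,
        -1.42879643e-01],
       [ 0.00000000e+00,  0.00000000e+00,  0.00000000e+00,
         1.00000000e+00]])} [ 7.41688508e-06  1.81372542e-01  9.83414460e-01 -2.21512102e-05]
```

View pics/top.png

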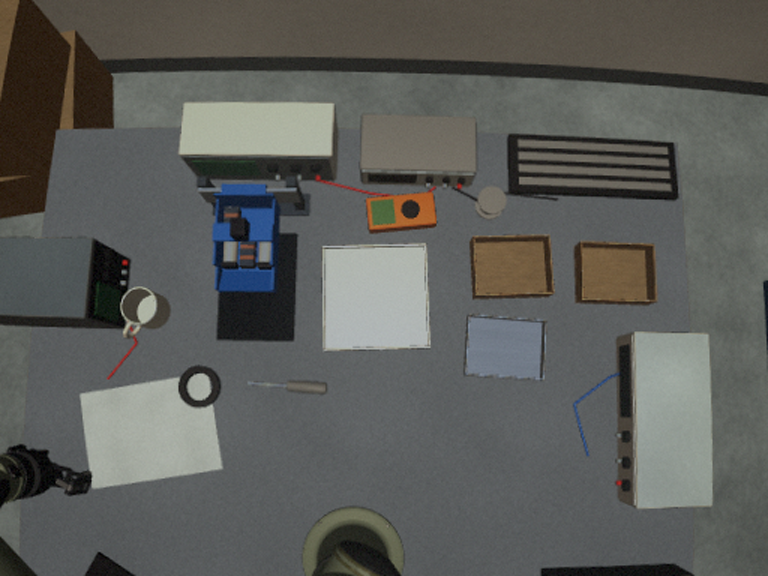

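View pics/scene.png

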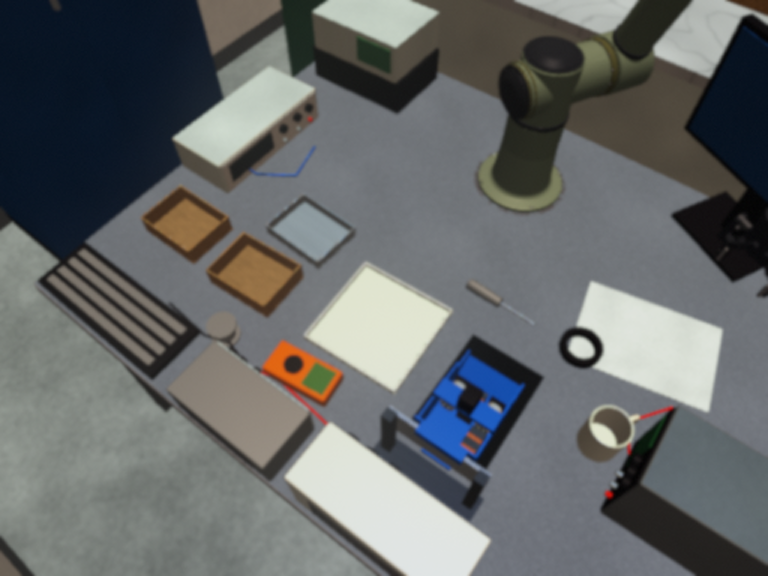

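The top view shows the bin hung at about (245,240), the tray at (375,296), the tin at (505,347) and two cardboard boxes at (511,266) and (615,272), all in 1.5x pixels. Next I compare the distances of the two boxes from the base and look at the bin up close.

```bash
cat > a.py <<'E'
from h import *
cp=cam_pose('top')
def P(n,u,v,z): print(n,np.round(pix2z('top',(u/1.5,v/1.5),z,cp),3))
for n,pts,z in [('boxA',[(472,237),(550,235),(552,297),(474,297)],.05),('boxB',[(576,242),(655,243),(655,303),(576,301)],.05),
 ('tin',[(467,316),(545,319),(544,380),(465,376)],.03),('tray',[(323,244),(427,243),(430,349),(323,350)],.016),
 ('mat',[(297,234),(295,340),(218,338)],.004),('posts',[(205,184),(297,184)],.17),('bin',[(215,290),(274,290)],.1),('grip',[(240,222)],.19),('mug',[(140,305)],.09),('driver',[(250,384),(326,387)],.01),('tape',[(200,386)],.02),('dmm',[(367,200),(435,194),(437,224),(370,231)],.03)]:
    for u,v in pts: P(n,u,v,z)
E
python3 a.py
python3 - <<'E'
from h import *
p=[0.40,0.16,0.40]
# tool x towards +x world
for y in (0,np.pi): print(bot.solve_ik(p,quat(down(y))))
E
```

```text
boxA [ 0.683 -0.241  0.05 ]
boxA [ 0.692 -0.412  0.05 ]
boxA [ 0.556 -0.413  0.05 ]
boxA [ 0.552 -0.245  0.05 ]
boxB [ 0.679 -0.47   0.05 ]
boxB [ 0.682 -0.652  0.05 ]
boxB [ 0.548 -0.644  0.05 ]
boxB [ 0.549 -0.466  0.05 ]
tin [ 0.514 -0.233  0.03 ]
tin [ 0.511 -0.402  0.03 ]
tin [ 0.38  -0.398  0.03 ]
tin [ 0.386 -0.229  0.03 ]
tray [0.669 0.082 0.016]
tray [ 0.676 -0.147  0.016]
tray [ 0.443 -0.155  0.016]
tray [0.436 0.073 0.016]
mat [0.693 0.142 0.004]
mat [0.457 0.136 0.004]
mat [0.457 0.305 0.004]
posts [0.75  0.309 0.17 ]
posts [0.752 0.123 0.17 ]
bin [0.547 0.292 0.1  ]
bin [0.55 0.17 0.1 ]
grip [0.667 0.228 0.19 ]
mug [0.514 0.453 0.09 ]
driver [0.36  0.229 0.01 ]
driver [0.358 0.065 0.01 ]
tape [0.352 0.335 0.02 ]
dmm [ 0.767 -0.013  0.03 ]
dmm [ 0.784 -0.163  0.03 ]
dmm [ 0.716 -0.167  0.03 ]
dmm [ 0.696 -0.021  0.03 ]
[ 0.20882453  0.03942237 -0.12124527  1.41012869  0.         -2.93276812]
[ 0.20882453  0.03942237 -0.12124527  1.41012869  0.          0.20882453]
```

Box A, at (0.62, -0.33) and 0.70 m from the base, is nearer than box B at (0.61, -0.56) and 0.83 m, so A is the one meant. Now a wrist view of the bin, and a crop of the boxes to confirm.

```bash
python3 - <<'E'
from h import *
bot.move_pose([0.62,0.22,0.37],quat(down(np.pi)))
cp=cam_pose('wrist'); save('wrist','pics/w1.png',scale=1.5)
for n in ['bin_grip','ledge','cap1_c','coil1_c']:
    print(n,[(np.round(np.array(d['bbox'])*1.5).astype(int).tolist(),round(d['confidence'],2)) for d in bot.search_frame('wrist',n)][:6])
print(bot.read_position(),bot.read_tool_rot(), bot.read_clock())
save('top','pics/boxes.png',crop=(295,140,160,130),scale=3)
E
```

```text
bin_grip [([315, 130, 163, 272], 0.89)]
ledge [([262, 25, 256, 398], 0.57)]
cap1_c []
coil1_c [([418, 304, 35, 38], 0.69)]
[0.61963568 0.22070229 0.37000138] [-3.31763035e-05 -5.48050320e-04  9.99999849e-01  3.73428995e-06] 3.4833
```

View pics/w1.png

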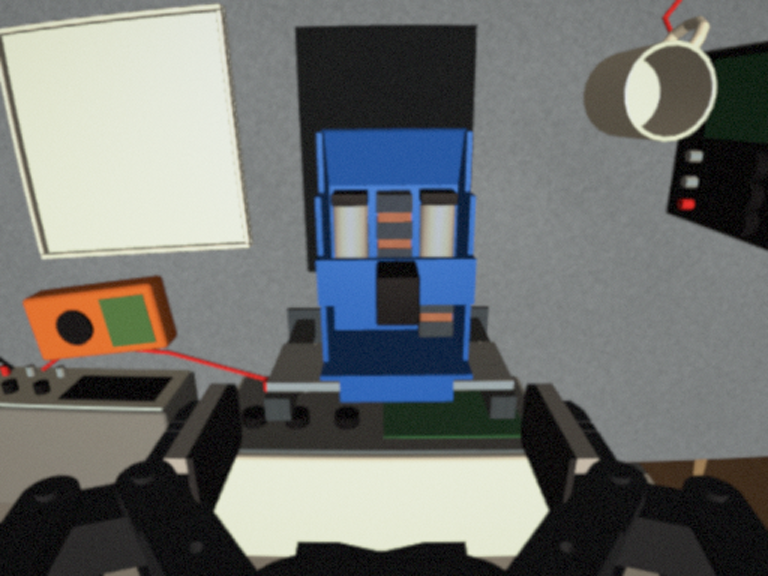

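View pics/boxes.png

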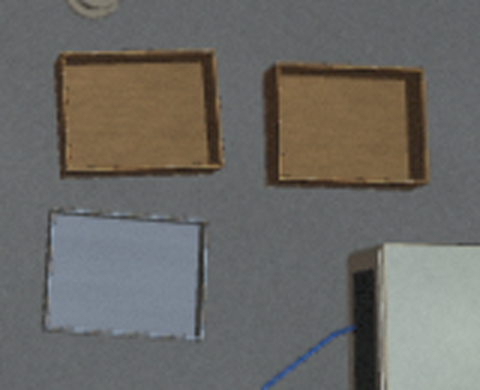

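The wrist view shows the bin level. Two caps are at (350,225) and (438,225), a coil at (395,225), and another coil at (436,320) behind the black block (378–419, 262–325). The crop confirms two look-alike cardboard boxes, with the left one nearest the base, and the plain tin below it.

```bash
python3 - <<'E'
from h import *
cp=cam_pose('wrist')
im=cv2.imread('pics/w1.png'); cv2.imwrite('pics/w1c.png',cv2.resize(im[240:410,250:530],None,fx=2.8,fy=2.8,interpolation=cv2.INTER_CUBIC))
def P(n,z,*pts):
    for u,v in pts: print(n,np.round(pix2z('wrist',((u+.5)/1.5-.5,(v+.5)/1.5-.5),z,cp),4))
P('blocktopback',.196,(378,325),(419,325))
P('bridge',.154,(319,260),(475,260))
P('rail',.159,(268,386),(513,384))
P('rampfront z.1',.10,(320,131),(470,130))
P('matcorners',.004,(296,27),(476,26))
P('trayc',.016,(2,34),(220,7),(247,245),(43,257))
print('block box predicted')
for dx in(-.018,.018):
  for dy in(-.015,.015): print(dx,dy,np.round(proj('wrist',[.665+dx,.222+dy,.196],cp)*1.5))
E
```

```text
blocktopback [0.6748 0.2193 0.196 ]
blocktopback [0.6748 0.2475 0.196 ]
bridge [0.6404 0.1751 0.154 ]
bridge [0.6403 0.2915 0.154 ]
rail [0.7449 0.13   0.159 ]
rail [0.743  0.3282 0.159 ]
rampfront z.1 [0.5494 0.1728 0.1   ]
rampfront z.1 [0.5483 0.292  0.1   ]
matcorners [0.4575 0.142  0.004 ]
matcorners [0.4563 0.3097 0.004 ]
trayc [ 0.4536 -0.1418  0.016 ]
trayc [0.4409 0.075  0.016 ]
trayc [0.6642 0.0838 0.016 ]
trayc [ 0.6761 -0.1405  0.016 ]
block box predicted
-0.018 -0.015 [359. 287.]
-0.018 0.015 [404. 287.]
0.018 -0.015 [360. 336.]
0.018 0.015 [403. 336.]
```

View pics/w1c.png

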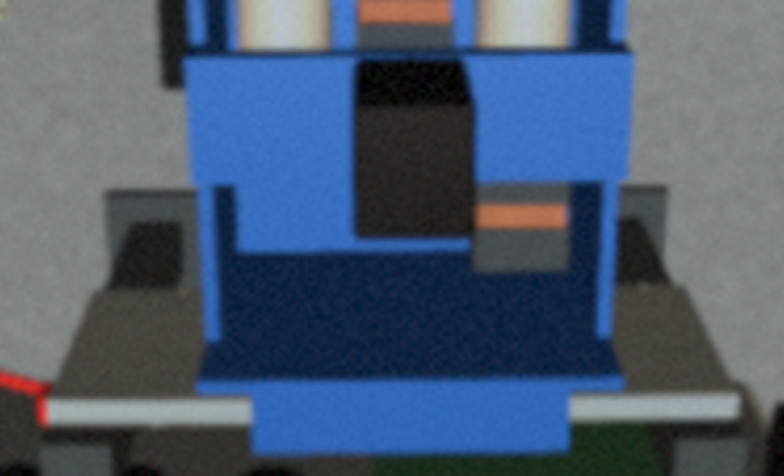

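```bash
cat >> h.py <<'E'
YAW=0.008
def binpose(grip,tilt,yaw=YAW):
    """TCP pos, R for bin grip point (grasp point) at grip; tilt deg >0 = front up"""
    Rm=R.from_euler('z',yaw)*R.from_euler('y',tilt,degrees=True)*R.from_euler('z',np.pi)*R.from_euler('x',np.pi)
    return np.array(grip)+Rm.apply([0,0,bot.grip_depth-.002]),Rm
def binmove(grip,tilt,speed=.12,yaw=YAW,dry=False):
    p,Rm=binpose(grip,tilt,yaw)
    if dry: return bot.solve_ik(p,quat(Rm))
    bot.move_linear(p,speed=speed,rotation=quat(Rm))
G0=np.array([.657,.2333,.177])
def about(pivot,rel,tilt,yaw=YAW):
    """grip position so that the bin point rel (from grip, bin axes) lies at pivot"""
    return np.array(pivot)-(R.from_euler('z',yaw)*R.from_euler('y',tilt,degrees=True)).apply(rel)
FRONT=[-.109,0,-.077]; LIP=[.086,0,-.018]
E
python3 - <<'E'
from h import *
lip=about(G0,-np.array(LIP),0)
r=lambda q: None if q is None else np.round(q,2)
for t in(0,14): print(t,r(binmove(about(lip,LIP,t)+[0,0,.0],t,dry=True)),r(binmove(about(lip,LIP,t)+[0,0,.06],t,dry=True)))
for yaw in(0,-.15):
  for t in(0,-25,-40,-55,-65,-75,-85):
    g=about([.59,-.032,.05],FRONT,t,yaw); print(yaw,t,np.round(g,3),r(binmove(g,t,yaw=yaw,dry=True)),r(binmove(g+[0,0,.08],t,yaw=yaw,dry=True)))
E
```

```text
0 [0.24 0.65 0.15 1.07 0.   0.23] [0.24 0.62 0.24 1.2  0.   0.23]
14 [0.21 0.87 0.59 1.53 0.05 0.2 ] [0.21 0.86 0.72 1.67 0.05 0.2 ]
0 0 [ 0.699 -0.032  0.127] [-0.15  0.69  0.09  0.97  0.   -0.15] [-0.15  0.64  0.2   1.14  0.   -0.15]
0 -25 [ 0.656 -0.032  0.166] [-0.2   0.33 -0.52  0.28  0.08 -0.18] [-0.2   0.24 -0.41  0.48  0.08 -0.18]
0 -40 [ 0.624 -0.032  0.179] [-0.24  0.21 -0.86 -0.18  0.15 -0.19] [-0.24  0.07 -0.75  0.06  0.15 -0.19]
0 -55 [ 0.589 -0.032  0.183] [-0.3   0.25 -1.18 -0.79  0.24 -0.17] [-0.3   0.01 -1.07 -0.45  0.24 -0.17]
0 -65 [ 0.566 -0.032  0.181] None [-0.35  0.1  -1.29 -0.93  0.31 -0.15]
0 -75 [ 0.544 -0.032  0.175] None None
0 -85 [ 0.523 -0.032  0.165] None None
-0.15 0 [ 0.698 -0.048  0.127] [-0.17  0.69  0.09  0.97  0.   -0.02] [-0.17  0.64  0.2   1.14  0.   -0.02]
-0.15 -25 [ 0.656 -0.042  0.166] [-0.18  0.33 -0.53  0.28  0.01 -0.03] [-0.18  0.24 -0.42  0.47  0.01 -0.03]
-0.15 -40 [ 0.624 -0.037  0.179] [-0.19  0.21 -0.86 -0.2   0.03 -0.03] [-0.19  0.08 -0.75  0.04  0.03 -0.03]
-0.15 -55 [ 0.589 -0.032  0.183] [-0.2   0.25 -1.18 -0.82  0.04 -0.03] [-0.2   0.01 -1.08 -0.48  0.04 -0.03]
-0.15 -65 [ 0.567 -0.028  0.181] None [-0.21  0.11 -1.29 -0.97  0.05 -0.02]
-0.15 -75 [ 0.544 -0.025  0.175] None None
-0.15 -85 [ 0.524 -0.022  0.165] None None
```

```bash
python3 - <<'E'
from h import *
r=lambda q: None if q is None else np.round(q,2)
c=np.array([.556,-.032,.05])
for yaw in(-1.57,-1.2,-.8,.8,1.2,1.57):
  for t in(0,-25,-50,-65,-75,-85):
    f=c+R.from_euler('z',yaw).apply([.03,0,0])
    g=about(f,FRONT,t,yaw); print(yaw,t,np.round(g,3),r(binmove(g,t,yaw=yaw,dry=True)),r(binmove(g+[0,0,.08],t,yaw=yaw,dry=True)))
E
```

```text
-1.57 0 [ 0.556 -0.171  0.127] [-0.43  0.49 -0.27  0.81  0.    1.14] [-0.43  0.41 -0.17  0.99  0.    1.14]
-1.57 -25 [ 0.556 -0.128  0.166] [-0.15  0.42 -0.35  0.73 -0.43  1.41] [-0.15  0.34 -0.25  0.91 -0.43  1.41]
-1.57 -50 [ 0.556 -0.073  0.183] [ 0.13  0.56 -0.29  0.87 -0.86  1.77] [ 0.13  0.47 -0.21  1.04 -0.86  1.77]
-1.57 -65 [ 0.556 -0.038  0.181] [ 0.26  0.75 -0.16  1.16 -1.07  2.12] [ 0.26  0.66 -0.1   1.31 -1.07  2.12]
-1.57 -75 [ 0.556 -0.016  0.175] [ 0.32  0.93 -0.02  1.48 -1.16  2.48] [ 0.32  0.83  0.    1.61 -1.16  2.48]
-1.57 -85 [0.556 0.005 0.165] [ 0.36  1.14  0.13  1.89 -1.2   2.92] [ 0.36  1.02  0.11  1.99 -1.2   2.92]
-1.2 0 [ 0.606 -0.162  0.127] [-0.38  0.56 -0.14  0.86  0.    0.82] [-0.38  0.5  -0.04  1.04  0.    0.82]
-1.2 -25 [ 0.591 -0.122  0.166] [-0.15  0.38 -0.43  0.53 -0.38  1.01] [-0.15  0.3  -0.32  0.73 -0.38  1.01]
-1.2 -50 [ 0.571 -0.07   0.183] [ 0.12  0.39 -0.61  0.29 -0.84  1.19] [ 0.12  0.28 -0.52  0.49 -0.84  1.19]
-1.2 -65 [ 0.558 -0.038  0.181] [ 0.27  0.51 -0.64  0.21 -1.12  1.33] [ 0.27  0.38 -0.57  0.41 -1.12  1.33]
-1.2 -75 [ 0.55  -0.0
[... 1841 characters left out ...]
0.543 -0.067  0.165] [-0.78  1.05 -0.13  1.74  1.15 -2.94] [-0.78  0.93 -0.15  1.85  1.15 -2.94]
1.57 0 [0.556 0.107 0.127] [ 0.06  0.46 -0.32  0.79  0.   -1.51] [ 0.06  0.39 -0.21  0.97  0.   -1.51]
1.57 -25 [0.556 0.064 0.166] [-0.23  0.46 -0.29  0.93  0.42 -1.83] [-0.23  0.39 -0.18  1.11  0.42 -1.83]
1.57 -50 [0.556 0.009 0.183] [-0.49  0.67 -0.13  1.28  0.74 -2.26] [-0.49  0.59 -0.05  1.44  0.74 -2.26]
1.57 -65 [ 0.556 -0.026  0.181] [-0.59  0.88  0.03  1.6   0.85 -2.58] [-0.59  0.79  0.08  1.73  0.85 -2.58]
1.57 -75 [ 0.556 -0.048  0.175] [-0.64  1.04  0.15  1.83  0.88 -2.81] [-0.64  0.94  0.16  1.95  0.88 -2.81]
1.57 -85 [ 0.556 -0.069  0.165] [-0.68  1.21  0.27  2.07  0.89 -3.03] None
```

```bash
python3 - <<'E'
from h import *
p,Rm=binpose(G0,0)
bot.move_pose(p+[0,0,.08],quat(Rm))
print(bot.move_linear(p,speed=.08,until_force=15),bot.read_position()-p)
bot.set_gripper(0.0,120); bot.wait(.2)
print('grip',bot.read_gripper_width(),bot.read_finger_force(),bot.read_ft_force())
lip=about(G0,-np.array(LIP),0)
for t in np.arange(2,14.6,2.5):
    binmove(about(lip,LIP,t)+[0,0,.0005],t,speed=.03)
    print(t,np.round(bot.read_ft_force(),1),np.round(bot.read_moment(),2))
t=14.
g=about(lip,LIP,t)
binmove(g+[0,0,.035],t,speed=.05);print(np.round(bot.read_ft_force(),1))
binmove(g+[-.08,0,.05],t,speed=.08);print(np.round(bot.read_ft_force(),1),np.round(bot.read_moment(),2))
binmove(g+[-.10,0,.12],8,speed=.1)
save('scene','pics/s2.png',crop=(160,110,260,250),scale=2)
print(bot.read_clock(),bot.read_gripper_width())
E
```

```text
False [0.00045482 0.00010698 0.0007432 ]
grip 0.334429828401618 119.59087371826172 [-1.72172169 -4.55107194  6.28699534]
2.0 [ 0.2 -2.9 -1.1] [-0.69 -0.7  -0.2 ]
4.5 [ 2.9 -2.  -1.6] [-0.52 -1.13 -0.09]
7.0 [ 5.1 -2.5 -3.3] [-0.51 -1.8  -0.06]
9.5 [ 7.3 -2.4 -4.8] [-0.49 -2.12  0.05]
12.0 [ 7.7 -1.2 -5. ] [-0.41 -2.48  0.1 ]
14.5 [ 9.1 -1.6 -6.3] [-0.4  -2.75  0.09]
[-0.  -0.5 -7. ]
[ 1.   0.1 -7.2] [ 0.   -0.72  0.  ]
10.5917 0.33726253662716754
```

View pics/s2.png

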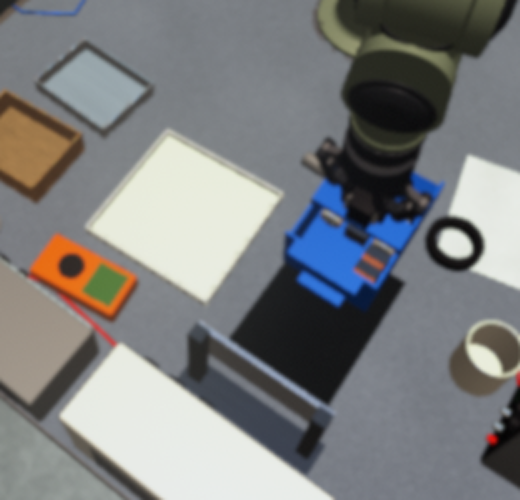

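The bin is unhooked and clear of the rail. It weighs about 7.1 N, which suggests 5 or 6 parts. Now I carry it to the tray and tip it there.

```bash
cat > pour.py <<'E'
from h import *
Y=-1.2; f=np.array([.556,-.032,.055])+R.from_euler('z',Y).apply([.045,0,0])
r=lambda q: None if q is None else np.round(q,2)
p,Rm=binpose(about(f,FRONT,0,Y)+[0,0,.13],3,Y)
bot.move_pose(p,quat(Rm))
binmove(about(f,FRONT,-20,Y)+[0,0,.06],-20,.12,Y)
binmove(about(f,FRONT,-25,Y),-25,.08,Y)
for t in range(-30,-77,-5):
    binmove(about(f+[0,0,.01 if t<-50 else 0],FRONT,t,Y),t,.03 if t>-60 else .05,Y); bot.wait(.15)
    print(t,np.round(bot.read_ft_force(),1),np.round(bot.read_moment(),2))
save('scene','pics/s3.png',crop=(130,110,240,200),scale=2.5)
print(bot.read_clock(),bot.read_gripper_width())
E
python3 pour.py
```

```text
-30 [-0.1 -0.1 -5.9] [ 1.21  0.54 -0.  ]
-35 [ 0.3  0.2 -7.2] [1.43 0.58 0.07]
-40 [ 0.1  0.4 -7.4] [ 1.58  0.66 -0.02]
-45 [ 0.6  0.1 -6.7] [1.84 0.72 0.02]
-50 [-0.2 -0.2 -5.7] [1.74 0.69 0.04]
-55 [ 0.4 -0.3 -5.9] [ 1.82  0.75 -0.02]
-60 [-0.  -0.9 -3.3] [ 1.42  0.49 -0.01]
-65 [-0.  -0.8 -2.7] [ 1.48  0.5  -0.02]
-70 [ 0.1 -0.5 -2.6] [1.5  0.63 0.05]
-75 [ 0.4 -0.3 -2.1] [ 1.62  0.65 -0.  ]
19.7417 0.33526779534878404
```

View pics/s3.png

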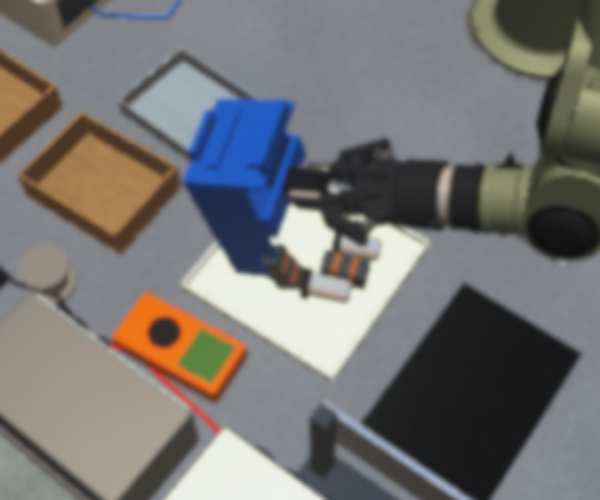

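```bash
python3 - <<'E'
from h import *
Y=-1.2; f=np.array([.556,-.032,.065])+R.from_euler('z',Y).apply([.045,0,0])
g=about(f,FRONT,-75,Y)
binmove(g+[0,0,.05],-75,.06,Y)
binmove(g+[0,0,.10],-75,.1,Y); bot.wait(.2)
print(np.round(bot.read_ft_force(),1))
binmove(g+[0,-.02,.16],-30,.15,Y)
p,Rm=binpose([.57,.224,.24],0); bot.move_pose(p,quat(Rm))
bot.wait(.2); print(np.round(bot.read_ft_force(),1),np.round(bot.read_moment(),2))
save('wrist','pics/w4.png');save('top','pics/t4.png',crop=(195,145,120,100),scale=5); im=bot.camera('top')
im=bot.camera('scene'); cv2.imwrite('pics/s4.png',cv2.resize(im[190:350,220:400],None,fx=4,fy=4)[:,:,::-1])
print(bot.read_clock())
for cam in('top','scene'):
    bot.camera(cam)
    for n in('cap1_c','coil1_c'): print(n,[(np.round(d['bbox']).astype(int).tolist(),round(d['confidence'],2)) for d in bot.search_frame(cam,n)])
a=cv2.imread('pics/t4.png');b=cv2.imread('pics/s4.png');h=500
a=cv2.resize(a[:, :],(400,333));b=cv2.resize(b,(400,356))
o=np.zeros((360,800,3),np.uint8);o[:333,:400]=a;o[:356,400:]=b;cv2.imwrite('pics/c4.png',o)
E
```

```text
[-0.  -0.6 -3.6]
[-0.4  0.4 -2.2] [-0.07  0.05 -0.01]
24.0417
cap1_c []
coil1_c [([248, 176, 20, 12], 0.56)]
cap1_c [([204, 175, 98, 88], 0.68), ([138, 156, 62, 56], 0.65)]
coil1_c [([229, 213, 16, 17], 0.75)]
```

View pics/c4.png

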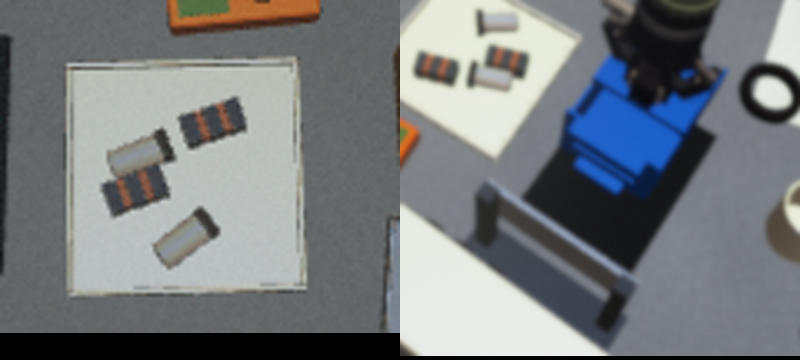

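The tray holds four parts: caps at about (140,152) and (188,237), coils at (212,120) and (135,190) in the crop. I put the bin down on the mat and check that it is empty.

```bash
python3 - <<'E'
from h import *
p,Rm=binpose([.588,.224,.125],0); 
bot.move_linear(p,speed=.12,rotation=quat(Rm))
p,Rm=binpose([.588,.224,.106],0); 
print(bot.move_linear(p,speed=.03,until_force=5),bot.read_position()-p,np.round(bot.read_ft_force(),1))
print(np.round(bot.read_position(),4))
bot.set_gripper(0.6); bot.wait(.2)
bot.move_linear(bot.read_position()+[0,0,.15],speed=.15)
bot.move_linear(bot.read_position()+[-.03,0,.08],speed=.2)
save('wrist','pics/w5.png',scale=1.2)
im=bot.camera('top');cv2.imwrite('pics/t5.png',im[:,:,::-1])
print(bot.read_clock())
E
```

```text
True [0.0006483  0.00014813 0.00678476] [0.4 0.2 3.3]
[0.5886 0.2241 0.0961]
28.3
```

View pics/w5.png

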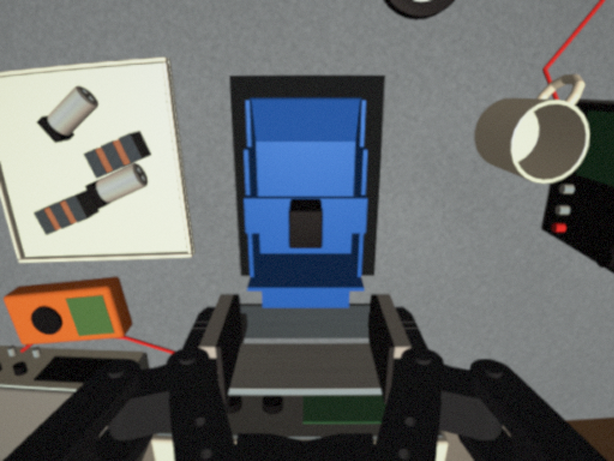

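The bin stands empty and square on the mat, and the arm is clear. Next is a closer look at the tray.

```bash
python3 - <<'E'
from h import *
bot.move_pose([.48,-.032,.33],quat(down(np.pi))); bot.wait(.3)
cp=cam_pose('wrist'); np.save('cp6.npy',cp[1])
# rectified metric view of plane z=.035 : x .44-.68, y -.16..+.10 at 0.4 mm/px
im=bot.camera('wrist')
xs=np.arange(.68,.43,-.0005);ys=np.arange(.095,-.16,-.0005)
c,T=cp;K=np.array(c['mtx']);X,Y=np.meshgrid(xs,ys,indexing='ij')
P=np.stack([X,Y,np.full_like(X,.035),np.ones_like(X)],-1)@np.linalg.inv(T).T
s=P[...,:2]/P[...,2:3];s=s*(1+c['k1']*(s**2).sum(-1,keepdims=True));uv=s@K[:2,:2].T+K[:2,2]
o=cv2.remap(im,uv.astype(np.float32)[...,0],uv.astype(np.float32)[...,1],cv2.INTER_CUBIC)
cv2.imwrite('pics/r6.png',o[:,:,::-1]);print(o.shape,bot.read_clock())
for n in('cap1_c','coil1_c'): print(n,[(np.round(d['bbox']).astype(int).tolist(),round(d['confidence'],2)) for d in bot.search_frame('wrist',n)])
E
```

```text
(501, 510, 3) 29.6917
cap1_c []
coil1_c [([212, 207, 42, 37], 0.83), ([376, 139, 114, 163], 0.21)]
```

View pics/r6.png

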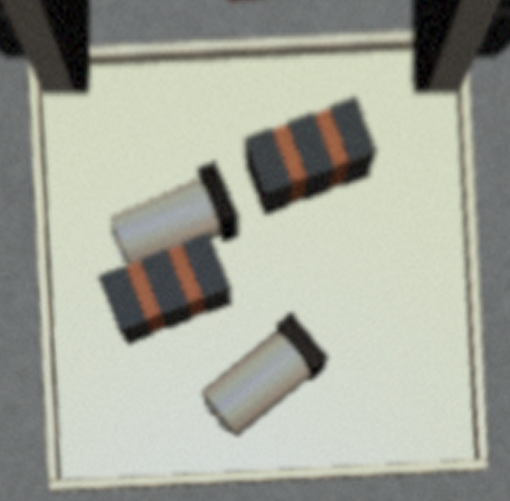

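The rectified view shows four parts lying flat: coils at (311,147) and (164,283), caps at (170,211) and (265,375). The middle cap and coil are nearly touching. I start with the free coil and add an automatic blob check so I can notice any knock.

```bash
cat >> h.py <<'E'
VIEW=[.48,-.032,.33]
def rect(z=.035):
    bot.move_pose(VIEW,quat(down(np.pi))); bot.wait(.3)
    c,T=cam_pose('wrist'); im=bot.camera('wrist')
    xs=np.arange(.68,.43,-.0005);ys=np.arange(.095,-.16,-.0005)
    K=np.array(c['mtx']);X,Y=np.meshgrid(xs,ys,indexing='ij')
    P=np.stack([X,Y,np.full_like(X,z),np.ones_like(X)],-1)@np.linalg.inv(T).T
    s=P[...,:2]/P[...,2:3];s=s*(1+c['k1']*(s**2).sum(-1,keepdims=True));uv=(s@K[:2,:2].T+K[:2,2]).astype(np.float32)
    return cv2.remap(im,uv[...,0],uv[...,1],cv2.INTER_CUBIC)
def blobs(o):
    m=(o.min(-1)<165).astype(np.uint8); m[:100]*=1; m[:55]=0;m[:95,:95]=0;m[:95,410:]=0;m[455:]=0;m[:,:65]=0;m[:,460:]=0
    m=cv2.morphologyEx(m,cv2.MORPH_OPEN,np.ones((5,5)))
    n,l,st,ce=cv2.connectedComponentsWithStats(m)
    for i in range(1,n):
        if st[i,4]>1500:
            r=cv2.minAreaRect(np.argwhere(l==i)[:,::-1].astype(np.float32)); print('blob',np.round(r[0]),np.round(r[1]),round(r[2]),st[i,4])
def yawfor(ax,long=False):
    """tool yaw so that tool y closes across (or along) image axis ax"""
    d=np.array([-ax[1],-ax[0]],float); a=np.arctan2(d[1],d[0])   # world angle of long axis
    y=a if not long else a+np.pi/2     # down(): tool y = -(perp) of tool x
    return (y-np.pi/2)%np.pi+np.pi/2   # nearest to pi
def pick(uv,ax,long=False,z=.008,op=.68,off=(0,0)):
    p=np.array([.68-.0005*uv[1]+off[0],.095-.0005*uv[0]+off[1],z]); q=quat(down(yawfor(ax,long)))
    bot.set_gripper(op); bot.move_pose([*p[:2],.13],q)
    print('touch',bot.move_linear(p,speed=.1,until_force=12))
    bot.set_gripper(0,50); bot.wait(.1)
    bot.move_linear([*p[:2],.16],speed=.15)
    print('held',round(bot.read_gripper_width(),3),bot.read_finger_force())
def put(x,y,z,yaw,op):
    q=quat(down(yaw)); bot.move_pose([x,y,.17],q)
    print('touch',bot.move_linear([x,y,z],speed=.1,until_force=8)); bot.set_gripper(op); bot.wait(.15)
    bot.move_linear([x,y,.17],speed=.15); print('clk',bot.read_clock())
E
python3 - <<'E'
from h import *
print(bot.read_ft_force())
o=cv2.imread('pics/r6.png')[:,:,::-1]; blobs(o); print('tray px',o[420,300],o[385,262],np.round(yawfor((109,-41)),2))
print(rot(bot.read_tool_rot()).apply([1,0,0]), down(2.8).apply([1,0,0]))
pick((311,147),(109,-41))
put(.448+.022,-.3155,.014,np.pi/2,.45)
o=rect(); cv2.imwrite('pics/r7.png',o[:,:,::-1]); blobs(o)
E
```

```text
[ 0.01710902  0.88039274 -0.16388835]
blob [310. 155.] [ 84. 132.] 70 10518
blob [171. 253.] [143. 156.] 69 16552
blob [263. 377.] [ 69. 129.] 51 7712
tray px [212 218 209] [159 164 160] 1.93
[-9.99999696e-01 -7.75012529e-04  8.80462989e-05] [-0.94222234  0.33498815  0.        ]
touch False
held 0.341 50.312955379486084
touch False
clk 38.575
blob [178.  79.] [180.  48.] 0 3131
blob [396.  80.] [49. 49.] 90 1966
blob [171. 252.] [144. 156.] 69 16621
blob [263. 377.] [ 69. 129.] 51 7747
```

```bash
python3 - <<'E'
from h import *
pick((264,376),(.765,-.645))
put(.621,-.328+.04,.016,np.pi,.45)
bot.set_gripper(.85)
o=rect(); cv2.imwrite('pics/r8.png',o[:,:,::-1]); blobs(o)
E
```

```text
touch False
held 0.329 49.20097768306732
touch False
clk 48.7083
blob [183.  61.] [ 12. 176.] 90 1600
blob [170. 253.] [144. 158.] 68 16877
```

View pics/r8.png

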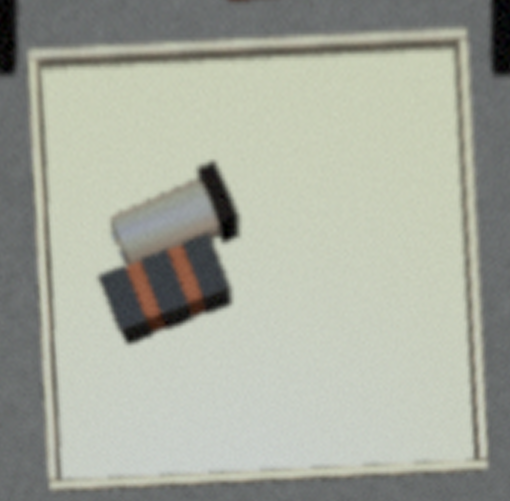

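The two remaining parts haven't moved: the coil's centre is at (164,283) and the cap's at (170,211). I take the coil by its ends, offset slightly away from the cap.

```bash
python3 - <<'E'
from h import *
pick((167,290),(109,-37),long=True,z=.006,op=.86)
put(.448-.032,-.3155,.012,np.pi,.85)
bot.set_gripper(.85)
o=rect(); cv2.imwrite('pics/r9.png',o[:,:,::-1]); blobs(o)
E
```

```text
touch False
held 0.691 53.264088317519054
touch False
clk 59.4417
blob [182.  61.] [ 12. 173.] 90 1644
blob [174. 220.] [ 85. 128.] 67 8577
```

View pics/r9.png

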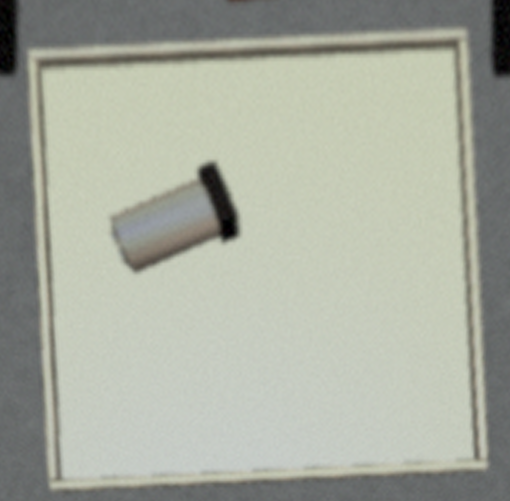

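The last cap lies alone at (172,213). I pick it, place it in the box and then check the whole bench.

```bash
python3 - <<'E'
from h import *
pick((172,213),(104,-42))
put(.621,-.328-.038,.016,np.pi,.45)
# oblique look under the bin's bridge from the front (robot side)
p=np.array([.36,.10,.30]); bot.move_pose(p,quat(down(np.pi)))
Rm=R.from_euler('y',-25,degrees=True)*down(np.pi)
p=[.40,.224,.26]
print(bot.solve_ik(p,quat(Rm)))
try: bot.move_pose(p,quat(Rm))
except bot.PlanningError as e: print(e)
bot.wait(.3); a=bot.camera('wrist'); s=bot.camera('scene');t=bot.camera('top')
o=np.zeros((600,800,3),np.uint8)
o[:300,:400]=cv2.resize(a,(400,300)); o[:300,400:]=cv2.resize(s,(400,300)); o[300:,:]=cv2.resize(t[90:270,75:475],(800,360))[30:330]
cv2.imwrite('pics/fin.png',o[:,:,::-1]); print(bot.read_clock(),bot.read_position())
E
```

```text
touch False
held 0.335 49.27752077579498
touch False
clk 70.5417
[ 0.4789101  -0.13368961 -0.7359587   0.5761411  -0.19600015  0.43983491]
73.5917 [0.40044076 0.22353717 0.2601148 ]
```

View pics/fin.png

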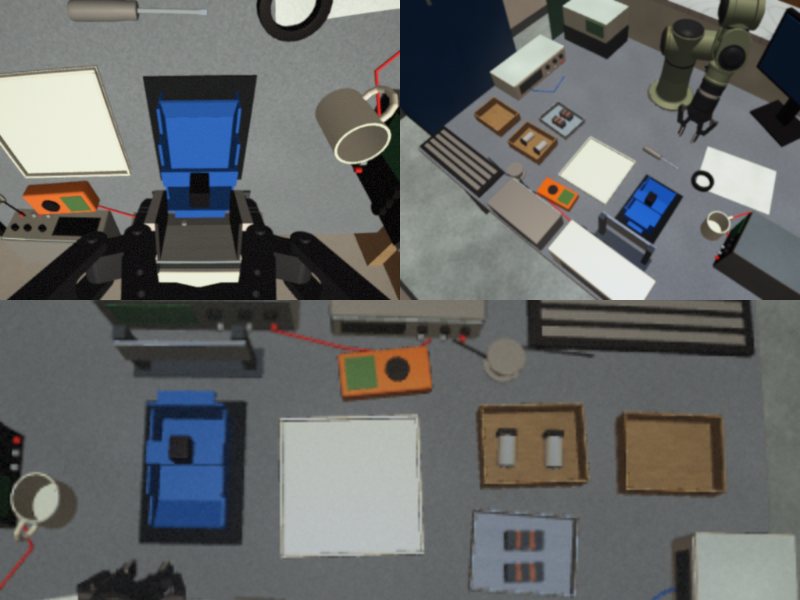

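The final views show both caps in the nearer cardboard box and both coils in the tin. The tray and the upright bin on the mat are empty, and the bystanders look to be where they started.

```bash
python3 -c "
from cell import bot
bot.wait(.5); print(bot.close_job())"
```

```text
the job is handed in; nothing more can be done
None
```

The job is handed in: the empty bin stands upright on the mat, both capacitors are in the nearer cardboard box, both transformers are in the tin, and the other things on the bench look undisturbed (the judge's result was not shown).

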